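# Turn in the dye pan's handle on the sample-room hob

### The job

The blue enamel pan with the white handle has been left with its handle sticking out over the front edge of the hob, where a sleeve can catch it. Swing that handle inward, towards the other front pan, until it lies over the hob roughly parallel to the hob's front edge, in the free gap between the other two pans, then let go. Keep the blue pan upright and unlifted on its ring, and do not shift the other two pans.

Things in the scene. Friction and masses are not known exactly. Their poses are not given: they have to be found in the camera images.
- dyepan_grip (a point): Grasp point on the blue enamel pan's handle: a level white plastic bar, 20 mm wide, 16 mm thick, running from 95 to 205 mm from the pan's axis. The point is 150 mm from that axis, at mid-thickness, 58 mm above the pan's underside (118 mm above the table). x axis along the handle away from the pan, z up. At the start it points towards the robot (within 20 degrees), out over the hob's front edge.
- dyepan_mid (a point): Centre of the blue enamel pan, on its axis, half-way up: 150 mm across, 75 mm high, empty, loose, 0.3 to 0.65 kg; it stands on the left or the right front ring of the hob and turns there by sliding. x axis towards the handle, z up.
- hob_mid (a point): Point on the flat top of the fixed black and steel hob (420 mm deep, 600 mm wide, top 60 mm above the table), half-way between the two front ring centres, which lie 165 mm to either side along its y axis; the third ring is 170 mm along its x axis. x runs from the hob's front (robot side) to its back, y parallel to the front edge, z up; the front edge is 140 mm before this point.
- saucepan_mid (a point): Centre, half-way up, of the bare aluminium saucepan (160 mm across, 85 mm high, grey handle that points to the back of the hob along its x axis), loose on the other front ring; must not be moved.
- skillet_mid (a point): Centre, half-way up, of the dark shallow skillet (170 mm across, 45 mm high, red handle that points to the back left along its x axis), loose on the rear ring; must not be moved.

How it is judged:
By the outcome, as a careful person would: the job done as asked, in the order asked, and still so for the second after the job is handed in, with the robot touching nothing.
It also fails if it takes over 37 s, if anything falls off the work surface, if the arm or the gripper's body presses on something with over 40 N, if the wrist force passes 120 N, or if a joint passes its speed limit or range.

### The arm

A 7-joint arm with a two-finger parallel gripper is mounted at the origin on the work surface. World frame = base frame: x ahead of the robot, y to its left, z up, the work surface at z = 0. Lengths are in m, angles in rad, forces in N, time in s.
With the tool pointing down it reaches from about 0.425 to 0.925 m from the base axis. Payload 6.8 kg.
Tool frame: the origin (TCP) lies on the front face of the gripper's body, between the roots of the fingers; the fingertips stand 73 mm ahead of it and the grasp point (between the pads) lies 54 mm ahead of it; z points along the fingers, y is the direction in which the jaws open and shut (so a half turn about z gives the same grasp; the last joint's range is limited). The gripper opens to 85 mm and grips with 20 to 120 N. Pads are 22 mm wide; open, the fingers measure 114 mm over their backs; the gripper's body (76 mm by 85 mm) begins 54 mm behind the grasp point. The pads swing forward as they close: fully open they stand 13 mm farther back than shut.
Start: joints at [-1.456, 0.477, 0.022, 1.555, -0.011, 1.109, -0.083], TCP at [0.149, 0.658, 0.304] pointing down, gripper open.
Joint ranges: [-2.96, 2.96], [-0.34, 2.1], [-1.41, 1.46], [0.24, 2.44], [-1.37, 4.51], [0.17, 1.92], [-2.96, 2.96]. Speed limits (rad/s): [2.39, 2.39, 3.14, 3.14, 3.14, 3.14, 3.14].

### API

Orientations are given as a unit quaternion [w, x, y, z].
In Python, from station import get_obs, read_camera, hand_in, spot_in, cut_out, spot_point gives the robot as it stands. The module is installed in compiled form; this text tells all that it offers.
- The arm moves only by the tool move_arm, never from a script. Its arguments are lists of equal length, an entry for each row: "gripper": the opening, from 0 (shut) to 1 (fully open); "xyz": the shift along the tool's x, y, z in cm, a list of three; "twist": the turn about the tool's z in rad. A call has 1 to 5 rows; each row is the pose to reach, as a shift and turn from the pose commanded when the call began, along the tool's axes at that moment; what a row does not reach only later rows make up. A row lasts 1/12 s, in which the tool goes at most 41.7 mm and 7.16 degrees, less where a joint would pass 70% of its speed; a pose out of reach is approached as far as the arm can. A call with a gripper value outside its range is refused whole. The fingers move at their own pace and stop on an object; "squeeze" is the grip in N (left out, the last holds). Time passes only in rows, so rows that repeat a pose let the fingers close. It gives the time, the measured TCP pose, the force and the opening at its end, in the units of the state.
- get_obs(): the state, without advancing time (a new reading comes with each control period).
- read_camera(name): name is "scene" or "top" or "wrist"; returns a dict with "pixels" (384x512x3 uint8, red, green, blue), "fx", "fy", "cx", "cy" (pixels), "R" (3x3) and "t" (3): a world point X has camera coordinates R X + t. Camera axes: x right, y down, z forward; pixel columns grow to the right and rows downward; lengths in m; the calibration is good to about 2 mm. A picture is of the moment at which its call begins. There is no depth.
- hand_in(): hands the job in, once; it reports no verdict.
Trained networks look in the newest picture that a camera, given by its name, has taken for a name from the list of things; names that differ only in an ending like _2 or _b are one class to them, and where a whole thing is asked for, a point or a joint stands for the part that bears it (a point fixed in the world has none). Each returns a list of dicts, best first, with "p" (0 to 1); they miss things now and then, are a little off and sometimes report something else, mostly with a low value. They report only what shows in the picture. A call takes as long as a camera call.
- spot_in(query, camera): "centre" ([x, y, z] in m, in world coordinates, good to about 4 mm: the middle of the surface that is visible of it).
- cut_out(query, camera): "pixels" (384x512 bool, what is visible of it).
- spot_point(query, camera): "centre" ([x, y, z] in m, in world coordinates, good to about 4 mm: a listed point, or the origin of a listed thing).
The state is a dict: "t": time; "q": joint angles; "joint_vel": joint speeds; "joint_torque": joint torques, N m; "eef_pos": TCP position; "tool_rot": TCP orientation; "contact_force": force on the tool from outside, world axes, zero at the start; "torque": the same for the moment, N m; "gripper_width": opening from 0.0 (shut) to 1.0 (fully open).
Only numpy, scipy, OpenCV 4.12 (cv2) and the standard library are available. Lean on these libraries where they do the work, as an engineer would, in place of code of your own. Each camera call takes 0.05 s, during which the arm holds its last target.

## Working session

There is one attempt and no reset: what is moved stays moved. The work goes in short steps, Python scripts to look and compute and a tool call to move; the robot and the scene stay as the last step left them, time stands still between calls to the robot, and variables do not carry over. Pictures are saved under pics/ and viewed, and the job is handed in when it is done.

Besides the shell and the picture viewer there is one more tool, called as name(argument=value, ...), one argument or row to a line, values as JSON. move_arm: Moves the arm, as the interface text tells. Its arguments: {"type":"object","properties":{"gripper":{"type":"array","items":{"type":"number"}},"xyz":{"type":"array","items":{"type":"array","items":{"type":"number"}}},"twist":{"type":"array","items":{"type":"number"}},"squeeze":{"type":"number"}},"required":["gripper","xyz","twist"]}

```bash
mkdir -p pics; python3 - <<'E'
from station import *
import cv2
o=get_obs();print({k:o[k] for k in('t','eef_pos','tool_rot','gripper_width','contact_force')})
for c in('top','scene'):
    r=read_camera(c);cv2.imwrite(f'pics/{c}0.png',r['pixels'][:,:,::-1])
    for n in('dyepan_grip','dyepan_mid','hob_mid','saucepan_mid','skillet_mid'):
        print(c,n,[(d['centre'],d['p']) for d in spot_point(n,c)[:2]])
E
```

```text
{'t': 0.0, 'eef_pos': array([0.14904374, 0.65785888, 0.3029014 ]), 'tool_rot': array([-2.80207572e-05,  1.11157452e-01,  9.93802375e-01, -9.26559029e-04]), 'gripper_width': 1.0016381141871338, 'contact_force': array([ 0.34511791,  0.36332712, -0.20385858])}
top dyepan_grip [([0.4965, -0.1365, 0.1116], 0.75)]
top dyepan_mid [([0.6472, -0.1228, 0.1004], 0.97)]
top hob_mid [([0.6233, 0.0389, 0.0547], 0.55)]
top saucepan_mid [([0.6057, 0.2118, 0.1013], 0.76)]
top skillet_mid [([0.7881, 0.066, 0.0787], 0.67)]
scene dyepan_grip [([0.5021, -0.134, 0.1144], 0.56)]
scene dyepan_mid [([0.647, -0.1233, 0.0975], 0.8)]
scene hob_mid [([0.6259, 0.0407, 0.0594], 0.88)]
scene saucepan_mid [([0.6058, 0.2157, 0.1023], 0.62)]
scene skillet_mid [([0.7865, 0.0584, 0.0845], 0.67)]
```

View pics/top0.png

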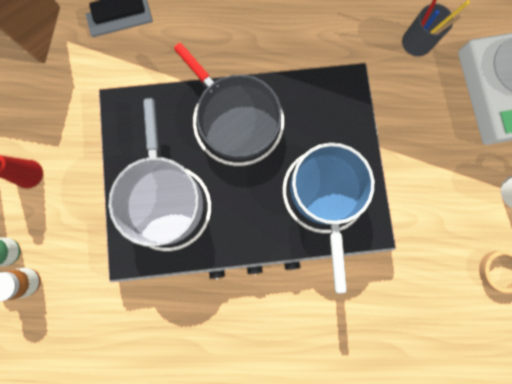

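View pics/scene0.png

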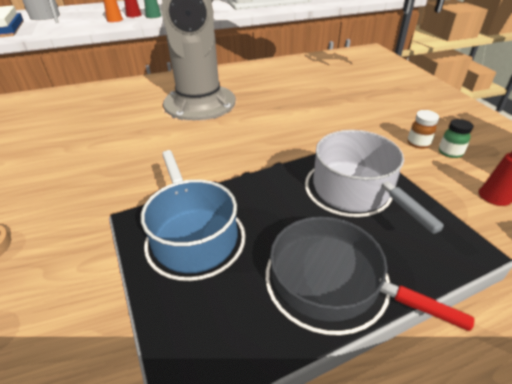

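The top view shows the blue pan at the right front ring (px 333,185), with its white handle from (337,230) to (341,290) crossing the hob's front edge. The saucepan is at left (155,200), and the skillet at the back (238,120). The gap between them is free.

```bash
cat > h.py <<'E'
from station import *
import numpy as np, cv2
from scipy.spatial.transform import Rotation as Ro
def ray(r,uv,z):
    R=np.array(r['R']);t=np.array(r['t']);c=-R.T@t
    d=R.T@np.array([(uv[0]-r['cx'])/r['fx'],(uv[1]-r['cy'])/r['fy'],1]);return c+d*(z-c[2])/d[2]
def pose():
    o=get_obs();q=o['tool_rot'];return o,np.array(o['eef_pos']),Ro.from_quat([q[1],q[2],q[3],q[0]]).as_matrix()
def yaw(M): return np.degrees(np.arctan2(M[1,1],M[0,1]))
def shift(tgt):
    o,p,M=pose();return np.round(M.T@(np.array(tgt)-p)*100,1)
E
python3 - <<'E'
from h import *
r=read_camera('top')
g=[ray(r,p,.06) for p in((110,278),(393,248),(100,90),(366,65))]
print(np.round(g,4))
f=g[0]-g[1];b=g[2]-g[3]
for v in(f,b):print(np.degrees(np.arctan2(v[1],v[0])),np.linalg.norm(v))
m=cut_out('dyepan_grip','top')
print(len(m),m[0]['p'])
px=m[0]['pixels'];im=r['pixels'].astype(int);w=px&(im.min(2)>185)
ys,xs=np.nonzero(w);k=ys>236;P=np.array([ray(r,(x,y),.126)[:2] for x,y in zip(xs[k],ys[k])])
c=P.mean(0);u,s,v=np.linalg.svd(P-c);print('handle',len(P),c,P.min(0),P.max(0),np.degrees(np.arctan2(v[0,1],v[0,0])))
o,p,M=pose();print(yaw(M),shift((.45,.30,.304)),shift((.498,-.135,.28)))
E
```

```text
[[ 0.4551  0.3139  0.06  ]
 [ 0.5256 -0.2613  0.06  ]
 [ 0.8521  0.3653  0.06  ]
 [ 0.9247 -0.2148  0.06  ]]
96.98628569655736 0.5795773999932557
97.13677983512535 0.5846184220044515
1 0.65
handle 602 [ 0.49492129 -0.13142344] [ 0.4446577 -0.1438216] [ 0.54517185 -0.11854636] -175.5041496784901
77.23585186120674 [-37.3 -28.3  -0. ] [-51.6 -69.7   2.4]
```

move_arm(
  gripper=[1, 1, 1, 1, 1],
  xyz=[
    [-3.2, -2.4, 0],
    [-6.4, -4.8, 0],
    [-9.6, -7.2, 0],
    [-12.8, -9.6, 0],
    [-16, -12, 0],
  ],
  twist=[0, 0, 0, 0, 0],
  squeeze=40,
)

```text
t: 1.12
eef_pos: [0.2797, 0.5044, 0.3041]
tool_rot: [0.0, 0.111, 0.994, 0.0]
contact_force: [0.4, -0.1, -0.0]
gripper_width: 0.997
```

```bash
python3 - <<'E'
from h import *
o,p,M=pose();print(o['t'],o['q'],p,yaw(M))
E
```

```text
1.1167 [-1.22531972  0.31499568  0.06552907  1.80011316 -0.02367749  1.02683739
  0.19741647] [0.27965387 0.50436888 0.30405751] 77.24476591813321
```

move_arm(
  gripper=[1, 1, 1, 1, 1],
  xyz=[
    [-3.2, -2.4, 0],
    [-6.4, -4.8, 0],
    [-9.6, -7.2, 0],
    [-12.8, -10.2, 0],
    [-15.5, -13.5, 0],
  ],
  twist=[-0.06, -0.12, -0.18, -0.24, -0.3],
)

```text
t: 1.53
eef_pos: [0.4001, 0.3415, 0.3043]
tool_rot: [0.001, -0.04, 0.999, 0.0]
contact_force: [1.6, -0.8, 0.1]
gripper_width: 1.0
```

```bash
python3 - <<'E'
from h import *
o,p,M=pose();print(o['t'],o['q'],p,yaw(M),shift((.4995,-.131,.304)))
E
```

```text
1.5333 [-0.91611484  0.2300399   0.10665784  1.91647855 -0.02876643  0.99504302
  0.85414983] [0.40012634 0.34146903 0.30426286] 94.58198451406764 [ -6.1 -47.9  -0. ]
```

move_arm(
  gripper=[1, 1, 1, 1, 1],
  xyz=[
    [-1, -4, 0],
    [-2, -8, 0],
    [-3, -12, 0],
    [-4, -16, 0],
    [-5, -20, 0],
  ],
  twist=[0, 0, 0, 0, 0],
)

```text
t: 1.95
eef_pos: [0.4642, 0.1453, 0.3043]
tool_rot: [0.0, -0.039, 0.999, 0.0]
contact_force: [0.8, 0.9, 0.2]
gripper_width: 0.999
```

move_arm(
  gripper=[1, 1, 1, 1, 1],
  xyz=[
    [-1, -4, 0],
    [-1, -8, 0],
    [-1, -12, 0],
    [-1, -16, 0],
    [-1, -20, 0],
  ],
  twist=[0, 0, 0, 0, 0],
)

```text
t: 2.37
eef_pos: [0.4891, -0.0533, 0.3043]
tool_rot: [0.0, -0.039, 0.999, 0.0]
contact_force: [0.2, -0.2, -0.0]
gripper_width: 1.001
```

move_arm(
  gripper=[1, 1, 1, 1, 1],
  xyz=[
    [0, -4, 0],
    [0, -7, 0],
    [0, -7.5, 0],
    [0, -7.5, 0],
    [0, -7.5, 0],
  ],
  twist=[0, 0, 0, 0, 0],
)

```text
t: 2.78
eef_pos: [0.4951, -0.1256, 0.3039]
tool_rot: [-0.0, -0.038, 0.999, 0.0]
contact_force: [0.6, 1.0, -1.2]
gripper_width: 0.998
```

```bash
python3 - <<'E'
from h import *
o,p,M=pose();print(o['t'],o['q'],p,yaw(M),shift((.4995,-.131,.172)))
r=read_camera('wrist');cv2.imwrite('pics/w1.png',r['pixels'][:,:,::-1])
for c in('wrist','top'):
    if c=='top':read_camera('top')
    for n in('dyepan_grip','dyepan_mid'):
        print(c,n,[(d['centre'],d['p']) for d in spot_point(n,c)[:2]])
E
```

```text
2.7833 [-0.24664099  0.21217113  0.43425056  1.96620857 -0.1071422   0.98518134
  1.88619308] [ 0.49506781 -0.1255604   0.30385632] 94.41128815592363 [-0.4 -0.6 13.2]
wrist dyepan_grip []
wrist dyepan_mid [([0.6463, -0.1234, 0.0986], 0.73)]
top dyepan_grip [([0.4952, -0.1325, 0.1163], 0.95)]
top dyepan_mid [([0.6494, -0.126, 0.1004], 0.77)]
```

View pics/w1.png

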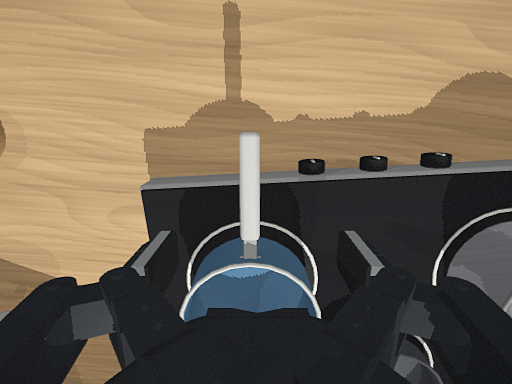

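The wrist view shows the handle between the open fingers, from the tip at (249,132) to the root at (250,240). It lines up with the tool.

```bash
python3 - <<'E'
from h import *
r=read_camera('wrist');im=r['pixels'].astype(int)
w=((im.min(2)>150)&(im.max(2)-im.min(2)<45)).astype('uint8')
n,l,s,c=cv2.connectedComponentsWithStats(w)
k=l[185,249];print(s[k]);ys,xs=np.nonzero(l==k)
q=(ys>145)&(ys<230);P=np.array([ray(r,(x,y),.126)[:2] for x,y in zip(xs[q],ys[q])])
c=P.mean(0);u,S,v=np.linalg.svd(P-c);d=v[0]*np.sign(-v[0][0]);print('handle',c,np.degrees(np.arctan2(d[1],d[0]))%360)
tip=ray(r,(249.5,133),.12);print('tip',tip)
ax=c+d*((tip[:2]-c)@d) -d*.205; g=ax+d*.15;print('axis',ax,'grip',g,shift((*g,.172)))
E
```

```text
[ 179  133  141  185 3381]
handle [ 0.49827678 -0.13249679] 185.22053904995153
tip [ 0.44430773 -0.13607352  0.12      ]
axis [ 0.64858008 -0.11876379] grip [ 0.4992023  -0.13241222] [-0.3 -0.8 13.2]
```

move_arm(
  gripper=[1, 1, 1, 1, 1],
  xyz=[
    [-0.3, -0.8, 3],
    [-0.3, -0.8, 6],
    [-0.3, -0.8, 9],
    [-0.3, -0.8, 11.5],
    [-0.3, -0.8, 13.2],
  ],
  twist=[-0.01, -0.01, -0.01, -0.01, -0.01],
)

```text
t: 3.55
eef_pos: [0.4977, -0.1331, 0.1696]
tool_rot: [-0.001, -0.044, 0.999, 0.0]
contact_force: [0.3, 0.9, -0.1]
gripper_width: 0.999
```

move_arm(
  gripper=[0.6, 0.45, 0.35, 0.3, 0.3],
  xyz=[
    [0, 0, 0],
    [0, 0, 0],
    [0, 0, 0],
    [0, 0, 0],
    [0, 0, 0],
  ],
  twist=[0, 0, 0, 0, 0],
  squeeze=25,
)

```text
t: 3.97
eef_pos: [0.4995, -0.1339, 0.1732]
tool_rot: [0.001, -0.044, 0.999, -0.0]
contact_force: [-0.2, -0.0, -0.3]
gripper_width: 0.31
```

```bash
python3 - <<'E'
from h import *
r=read_camera('wrist');cv2.imwrite('pics/w2.png',r['pixels'][:,:,::-1])
r=read_camera('top');cv2.imwrite('pics/t2.png',r['pixels'][:,:,::-1])
o,p,M=pose();print(o['t'],p,yaw(M),o['contact_force'],o['gripper_width'])
E
```

```text
4.0667 [ 0.49913804 -0.13387456  0.1728271 ] 95.00296639305564 [0.15766976 0.06076957 0.74210181] 0.2962679612363786
```

View pics/w2.png

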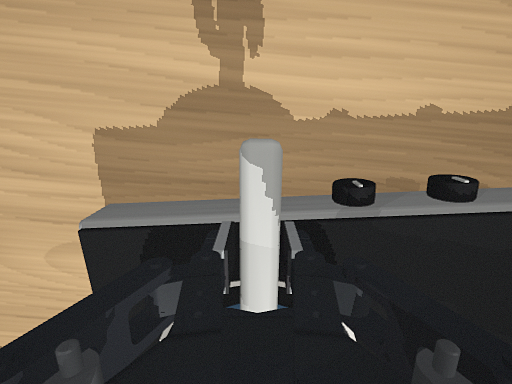

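The handle (px 260) is centred between the pads (225–290), so I'll close the gripper.

move_arm(
  gripper=[0.22, 0.15, 0.1, 0.1, 0.1],
  xyz=[
    [0, 0, 0],
    [0, 0, 0],
    [0, 0, 0],
    [0, 0, 0],
    [0, 0, 0],
  ],
  twist=[0, 0, 0, 0, 0],
  squeeze=30,
)

```text
t: 4.48
eef_pos: [0.4989, -0.134, 0.1725]
tool_rot: [0.0, -0.043, 0.999, 0.0]
contact_force: [-1.1, 1.0, 6.5]
gripper_width: 0.229
```

```bash
cat > arc.py <<'E'
from h import *
import sys
# next 5 rows along arc: pivot, target handle angle, step
piv=np.array([.648,-.121]);o,p,M=pose()
print(o['t'],p,'yaw',yaw(M),'F',np.round(o['contact_force'],1),np.round(o['torque'],2),'w',o['gripper_width'])
r0=p[:2]-piv;print('r',np.linalg.norm(r0),'handle ang',np.degrees(np.arctan2(r0[1],r0[0]))%360)
step=float(sys.argv[1]);a0=0
for i in range(1,6):
    a=-np.radians(step*i);Rz=np.array([[np.cos(a),-np.sin(a)],[np.sin(a),np.cos(a)]])
    t=np.append(piv+Rz@r0,p[2]);print(np.round(M.T@(t-p)*100,2),round(-a,3))
E
python3 arc.py 5
```

```text
4.4833 [ 0.49893044 -0.13395827  0.17253129] yaw 94.97608629827808 F [-1.1  1.   6.5] [ 0.11  0.24 -0.05] w 0.22869808529286773
r 0.14963171856325305 handle ang 184.96810029070414
[-0.06  1.3   0.  ] 0.087
[-0.23  2.6   0.  ] 0.175
[-0.51  3.87  0.  ] 0.262
[-0.9   5.12  0.  ] 0.349
[-1.4   6.32  0.  ] 0.436
```

move_arm(
  gripper=[0.1, 0.1, 0.1],
  xyz=[
    [0, 0, -0.05],
    [0, 0, -0.05],
    [0, 0, -0.05],
  ],
  twist=[0, 0, 0],
)

```text
t: 4.73
eef_pos: [0.499, -0.1339, 0.1727]
tool_rot: [0.0, -0.044, 0.999, -0.0]
contact_force: [0.7, 0.5, 2.9]
gripper_width: 0.225
```

```bash
python3 arc.py 5; python3 - <<'E'
from h import *
r=read_camera('scene');cv2.imwrite('pics/s3.png',r['pixels'][:,:,::-1])
E
```

```text
4.7333 [ 0.49901691 -0.13392035  0.17270566] yaw 94.99099979502365 F [0.7 0.5 2.9] [ 0.06 -0.1  -0.06] w 0.22474432218135604
r 0.14954228526736726 handle ang 184.95649566090376
[-0.06  1.3  -0.  ] 0.087
[-0.23  2.6  -0.  ] 0.175
[-0.51  3.87 -0.  ] 0.262
[-0.9   5.11  0.  ] 0.349
[-1.4   6.32  0.  ] 0.436
```

View pics/s3.png

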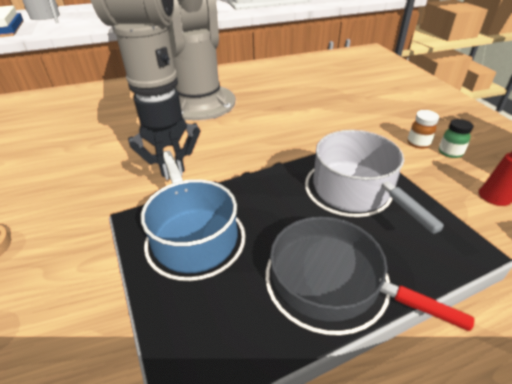

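The pan sits flat, and the gripper holds the handle. I'll swing it along the arc, first 20°.

move_arm(
  gripper=[0.1, 0.1, 0.1, 0.1, 0.1],
  xyz=[
    [-0.04, 1.04, -0.02],
    [-0.15, 2.08, -0.02],
    [-0.33, 3.11, -0.02],
    [-0.58, 4.12, -0.02],
    [-0.9, 5.12, -0.02],
  ],
  twist=[0.07, 0.14, 0.209, 0.279, 0.349],
)

```text
t: 5.2
eef_pos: [0.5012, -0.0843, 0.1725]
tool_rot: [-0.001, 0.134, 0.991, -0.001]
contact_force: [-6.2, -6.7, 7.9]
gripper_width: 0.228
```

```bash
python3 arc.py 4; python3 - <<'E'
from h import *
r=read_camera('top');cv2.imwrite('pics/t4.png',r['pixels'][:,:,::-1])
print([(d['centre'],d['p']) for d in spot_point('dyepan_mid','top')[:2]])
E
```

```text
5.2 [ 0.5012472  -0.0842666   0.17251578] yaw 74.55630339605197 F [-6.2 -6.7  7.9] [-1.35  1.01 -0.53] w 0.22817160661648453
r 0.15128029200907145 handle ang 165.94714836701706
[-0.01  1.06 -0.  ] 0.07
[-0.1   2.11 -0.01] 0.14
[-0.25  3.15 -0.01] 0.209
[-0.48  4.18 -0.01] 0.279
[-0.79  5.19 -0.02] 0.349
[([0.6427, -0.1244, 0.0997], 0.91)]
```

View pics/t4.png

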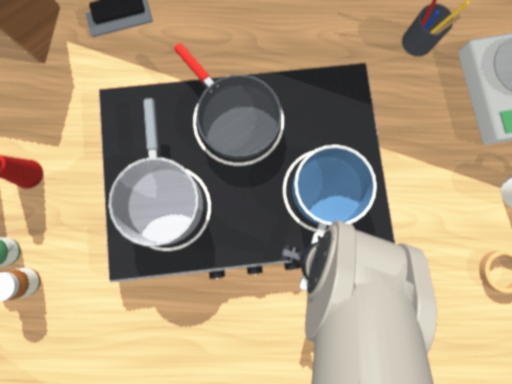

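move_arm(
  gripper=[0.1, 0.1, 0.1, 0.1, 0.1],
  xyz=[
    [-0.04, 1.04, -0.02],
    [-0.15, 2.08, -0.03],
    [-0.33, 3.11, -0.03],
    [-0.58, 4.12, -0.03],
    [-0.9, 5.12, -0.03],
  ],
  twist=[0.07, 0.14, 0.209, 0.279, 0.349],
)

```text
t: 5.72
eef_pos: [0.5224, -0.0365, 0.1724]
tool_rot: [-0.003, 0.304, 0.953, -0.001]
contact_force: [-8.6, -4.2, 7.5]
gripper_width: 0.231
```

```bash
python3 arc.py 4; python3 - <<'E'
from h import *
r=read_camera('scene');cv2.imwrite('pics/s5.png',r['pixels'][:,:,::-1])
print([(d['centre'],d['p']) for d in spot_point('dyepan_mid','scene')[:2]])
E
```

```text
5.7167 [ 0.52235807 -0.0364651   0.17237818] yaw 54.60379665945386 F [-8.6 -4.2  7.5] [-1.04  1.6  -0.59] w 0.23089599444740003
r 0.15143329359398955 handle ang 146.06638938892334
[-0.01  1.06 -0.  ] 0.07
[-0.09  2.11 -0.01] 0.14
[-0.25  3.16 -0.01] 0.209
[-0.48  4.19 -0.02] 0.279
[-0.78  5.2  -0.02] 0.349
[([0.6377, -0.1243, 0.0981], 0.85)]
```

View pics/s5.png

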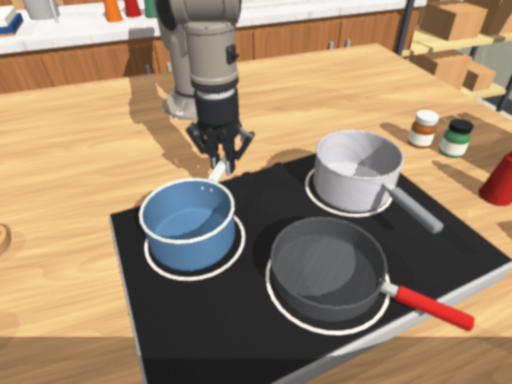

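move_arm(
  gripper=[0.1, 0.1, 0.1],
  xyz=[
    [0, 0, -0.08],
    [0, 0, -0.08],
    [0, 0, -0.08],
  ],
  twist=[0, 0, 0],
)

```text
t: 6.07
eef_pos: [0.5242, -0.0354, 0.1732]
tool_rot: [-0.001, 0.301, 0.954, -0.0]
contact_force: [-1.5, -1.8, -1.3]
gripper_width: 0.229
```

```bash
python3 arc.py 4; python3 - <<'E'
from h import *
r=read_camera('wrist');cv2.imwrite('pics/w6.png',r['pixels'][:,:,::-1])
r=read_camera('top');cv2.imwrite('pics/t6.png',r['pixels'][:,:,::-1])
for n in('dyepan_mid','saucepan_mid'):print(n,[(d['centre'],d['p']) for d in spot_point(n,'top')[:2]])
E
```

```text
6.0667 [ 0.52423918 -0.0353888   0.17316605] yaw 54.938866254333334 F [-1.5 -1.8 -1.3] [-0.43  0.28 -0.45] w 0.22934405322398085
r 0.15048593397875568 handle ang 145.326561365897
[-0.03  1.05 -0.  ] 0.07
[-0.13  2.1  -0.  ] 0.14
[-0.31  3.13 -0.  ] 0.209
[-0.55  4.15 -0.01] 0.279
[-0.87  5.15 -0.01] 0.349
dyepan_mid [([0.6443, -0.1232, 0.0997], 0.64)]
saucepan_mid [([0.6026, 0.2127, 0.1023], 0.95)]
```

View pics/w6.png

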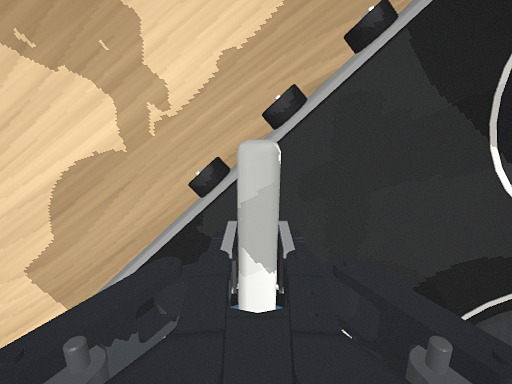

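View pics/t6.png

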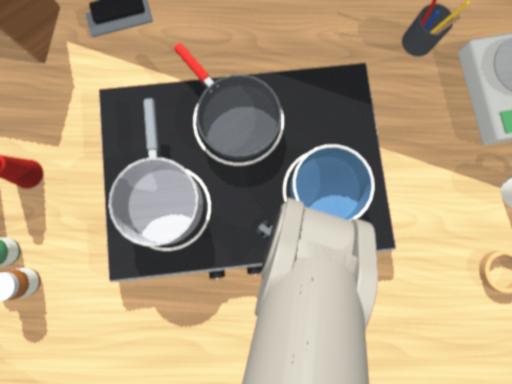

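The handle stays square in the pads (tip at 258,145), the pan is still on its ring, and the settled forces are low. I'll continue.

move_arm(
  gripper=[0.1, 0.1, 0.1, 0.1, 0.1],
  xyz=[
    [-0.02, 0.84, -0.02],
    [-0.09, 1.67, -0.03],
    [-0.21, 2.5, -0.03],
    [-0.37, 3.32, -0.03],
    [-0.58, 4.13, -0.03],
  ],
  twist=[0.056, 0.112, 0.168, 0.223, 0.279],
)

```text
t: 6.68
eef_pos: [0.5549, -0.0025, 0.1742]
tool_rot: [0.001, 0.43, 0.903, 0.001]
contact_force: [2.5, 1.7, -3.1]
gripper_width: 0.228
```

move_arm(
  gripper=[0.1, 0.1, 0.1, 0.1, 0.1],
  xyz=[
    [-0.02, 0.84, 0],
    [-0.09, 1.67, 0],
    [-0.21, 2.5, 0],
    [-0.37, 3.32, 0],
    [-0.58, 4.13, 0],
  ],
  twist=[0.056, 0.112, 0.168, 0.223, 0.279],
)

```text
t: 7.1
eef_pos: [0.5908, 0.0189, 0.1741]
tool_rot: [0.001, 0.551, 0.835, 0.001]
contact_force: [1.9, 0.3, -2.9]
gripper_width: 0.23
```

```bash
python3 arc.py 3.2; python3 - <<'E'
from h import *
r=read_camera('scene');cv2.imwrite('pics/s7.png',r['pixels'][:,:,::-1])
E
```

```text
7.1 [0.59079245 0.01894353 0.17412838] yaw 23.133464260266596 F [ 1.9  0.3 -2.9] [ 0.26 -0.45  0.4 ] w 0.22985337487083887
r 0.15118496944149729 handle ang 112.23426674876761
[-0.04  0.84  0.  ] 0.056
[-0.12  1.68  0.  ] 0.112
[-0.25  2.52  0.01] 0.168
[-0.43  3.34  0.01] 0.223
[-0.65  4.16  0.01] 0.279
```

View pics/s7.png

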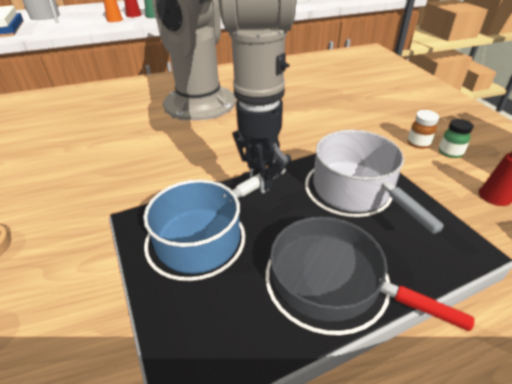

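move_arm(
  gripper=[0.1, 0.1, 0.1, 0.1, 0.1],
  xyz=[
    [-0.03, 0.84, 0.03],
    [-0.1, 1.67, 0.04],
    [-0.23, 2.5, 0.04],
    [-0.4, 3.32, 0.04],
    [-0.62, 4.13, 0.05],
  ],
  twist=[0.056, 0.112, 0.168, 0.223, 0.279],
)

```text
t: 7.57
eef_pos: [0.631, 0.0286, 0.1736]
tool_rot: [0.001, 0.662, 0.75, 0.001]
contact_force: [3.1, -1.7, -2.1]
gripper_width: 0.233
```

move_arm(
  gripper=[0.1, 0.1, 0.1],
  xyz=[
    [0, 0, 0],
    [0, 0, 0],
    [0, 0, 0],
  ],
  twist=[0, 0, 0],
)

```text
t: 7.82
eef_pos: [0.6298, 0.0285, 0.1735]
tool_rot: [-0.0, 0.661, 0.75, 0.001]
contact_force: [2.7, 3.3, -1.3]
gripper_width: 0.225
```

```bash
python3 arc.py 3.2|head -2; python3 - <<'E'
from h import *
r=read_camera('scene');cv2.imwrite('pics/s8.png',r['pixels'][:,:,::-1])
r=read_camera('top');cv2.imwrite('pics/t8.png',r['pixels'][:,:,::-1])
for n in('dyepan_mid','saucepan_mid','skillet_mid'):print(n,[(d['centre'],d['p']) for d in spot_point(n,'top')[:2]])
E
```

```text
7.8167 [0.62982086 0.02853731 0.17347761] yaw 7.262746239221638 F [ 2.7  3.3 -1.3] [ 0.44 -0.45  0.53] w 0.22497435954312667
r 0.150638266096922 handle ang 96.93139254956778
dyepan_mid [([0.6529, -0.1213, 0.1015], 0.91)]
saucepan_mid [([0.6032, 0.2125, 0.1019], 0.76)]
skillet_mid []
```

View pics/s8.png

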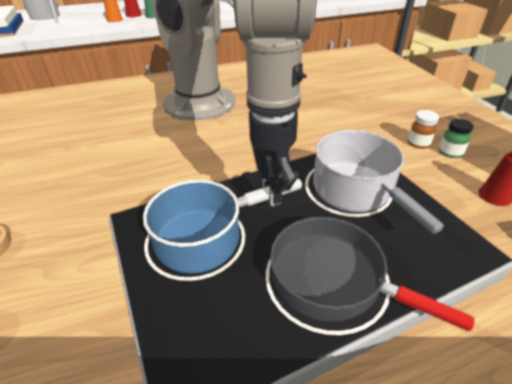

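View pics/t8.png

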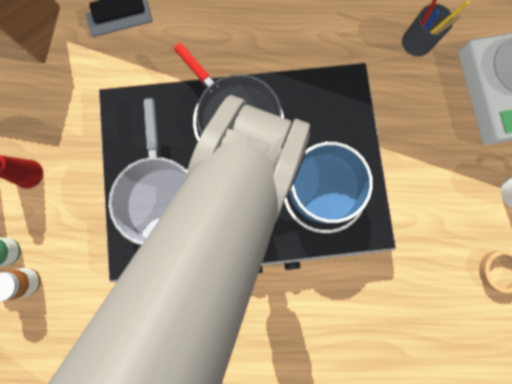

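The handle now lies along the hob's front edge in the gap, and the pans look undisturbed. I'll release gently with the fingers part-open, to stay clear of the skillet, then lift.

move_arm(
  gripper=[0.25, 0.3, 0.4, 0.5, 0.55],
  xyz=[
    [0, 0, 0],
    [0, 0, 0],
    [0, 0, 0],
    [0, 0, 0],
    [0, 0, 0],
  ],
  twist=[0, 0, 0, 0, 0],
)

```text
t: 8.48
eef_pos: [0.6295, 0.0271, 0.1735]
tool_rot: [-0.0, 0.663, 0.749, -0.0]
contact_force: [0.6, -0.4, 0.3]
gripper_width: 0.548
```

move_arm(
  gripper=[0.55, 0.55, 0.55, 0.55, 0.55],
  xyz=[
    [0, 0, 0],
    [0, 0, -1],
    [0, 0, -2.5],
    [0, 0, -5],
    [0, 0, -8],
  ],
  twist=[0, 0, 0, 0, 0],
)

```text
t: 8.9
eef_pos: [0.6291, 0.0274, 0.2546]
tool_rot: [-0.001, 0.662, 0.749, -0.001]
contact_force: [1.2, 0.3, -0.2]
gripper_width: 0.551
```

move_arm(
  gripper=[0.55, 0.55, 0.55, 0.55, 0.55],
  xyz=[
    [0, 0, -3],
    [0, 0, -6],
    [0, 0, -9],
    [0, 0, -9],
    [0, 0, -9],
  ],
  twist=[0, 0, 0, 0, 0],
)

```text
t: 9.32
eef_pos: [0.6306, 0.0269, 0.3469]
tool_rot: [0.002, 0.662, 0.749, 0.002]
contact_force: [-0.1, 0.2, -1.9]
gripper_width: 0.546
```

```bash
python3 - <<'E'
from h import *
r=read_camera('wrist');cv2.imwrite('pics/w9.png',r['pixels'][:,:,::-1])
r=read_camera('scene');cv2.imwrite('pics/s9.png',r['pixels'][:,:,::-1])
for n in('dyepan_grip','dyepan_mid','saucepan_mid','skillet_mid'):print(n,[(d['centre'],d['p']) for d in spot_point(n,'scene')[:2]])
o,p,M=pose();print(o['t'],p,yaw(M),shift((.44,.1,.34)))
E
```

```text
dyepan_grip [([0.6326, 0.0281, 0.1159], 0.95)]
dyepan_mid []
saucepan_mid [([0.6044, 0.2144, 0.104], 0.58)]
skillet_mid [([0.6053, 0.214, 0.1008], 0.73), ([0.7862, 0.0634, 0.0822], 0.72)]
9.6167 [0.62927751 0.02758254 0.342583  ] 7.042418406688868 [  9.5 -17.9   0.3]
```

View pics/w9.png

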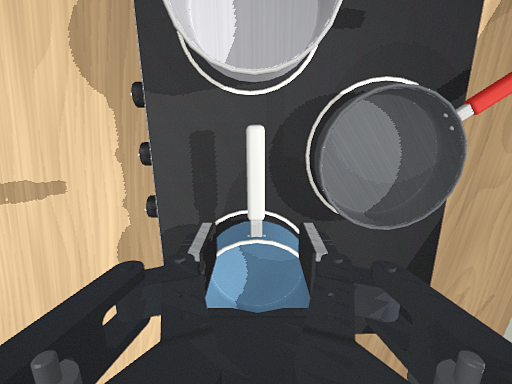

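View pics/s9.png

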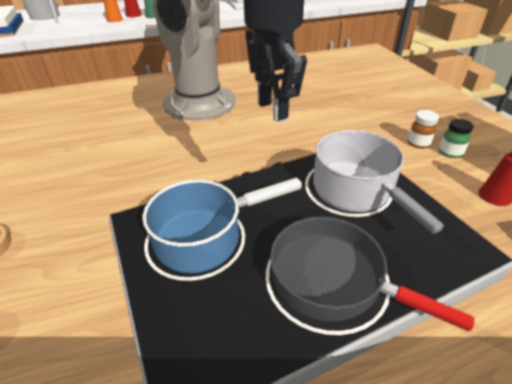

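The handle (wrist px 256, rows 125–220) lies in the gap and is free of the fingers. I'll clear the arm for a final top check.

move_arm(
  gripper=[0.55, 0.55, 0.55, 0.55, 0.55],
  xyz=[
    [2, -3, 0],
    [4, -6, 0],
    [6.5, -9, 0],
    [9.5, -12, 0],
    [12.5, -14, 0],
  ],
  twist=[0, 0, 0, 0, 0],
)

```text
t: 10.03
eef_pos: [0.4728, 0.1339, 0.3423]
tool_rot: [-0.001, 0.663, 0.749, -0.001]
contact_force: [0.1, 0.9, 0.3]
gripper_width: 0.554
```

move_arm(
  gripper=[0.55, 0.55, 0.55, 0.55, 0.55],
  xyz=[
    [4, 0, 0],
    [8, 0, 0],
    [12, 0, 0],
    [16, 0, 0],
    [16, 0, 0],
  ],
  twist=[0, 0, 0, 0, 0],
)

```text
t: 10.45
eef_pos: [0.4529, 0.3026, 0.3425]
tool_rot: [-0.001, 0.658, 0.753, 0.0]
contact_force: [-1.5, 1.1, 0.1]
gripper_width: 0.551
```

```bash
python3 - <<'E'
from h import *
r=read_camera('top');cv2.imwrite('pics/t10.png',r['pixels'][:,:,::-1])
im=r['pixels'].astype(int)
C={}
for n in('dyepan_grip','dyepan_mid','saucepan_mid','skillet_mid'):
    s=spot_point(n,'top');print(n,[(d['centre'],d['p']) for d in s[:2]])
    if s:C[n]=np.array(s[0]['centre'])
m=cut_out('dyepan_grip','top')
if m:
    w=m[0]['pixels']&(im.min(2)>170);ys,xs=np.nonzero(w);k=xs<275
    P=np.array([ray(r,(x,y),.126)[:2] for x,y in zip(xs[k],ys[k])]);c=P.mean(0);v=np.linalg.svd(P-c)[2][0];v*=np.sign(v[1]);print(c,len(P),np.degrees(np.arctan2(v[1],v[0])))
print(get_obs()['t'])
E
```

```text
dyepan_grip [([0.628, 0.0271, 0.1151], 0.61)]
dyepan_mid [([0.647, -0.1196, 0.0972], 0.94)]
saucepan_mid [([0.607, 0.2118, 0.1016], 0.84)]
skillet_mid [([0.7873, 0.0663, 0.0794], 0.69)]
[0.62813244 0.03618274] 443 96.73316418253646
10.75
```

View pics/t10.png

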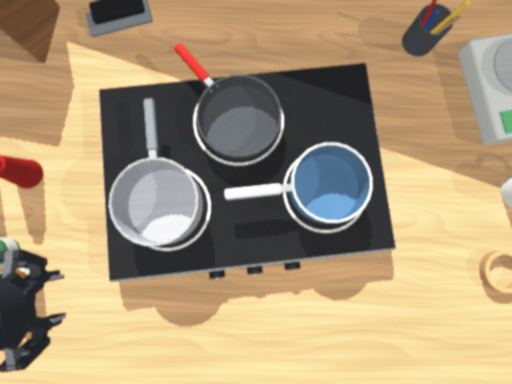

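The handle angle is 96.7° against about 97.0° for the hob's front edge, and all the pans are where they were. Handing in.

```bash
python3 -c "
from station import *
print(hand_in())"
```

```text
the job is handed in; nothing more can be done
None
```

The blue pan's handle now lies over the hob, in the gap between the other two pans, and I handed the job in at about 10.8 s of the 37 s allowed. I gripped the handle, swung it about 88° inward around the pan's axis, let go and moved the arm clear.

**Handle angle:** the last top view puts it at 96.7°, against about 97.0° for the hob's front edge.

**Blue pan:** it stands upright on its ring, within about 3 mm of where it started. The vertical force on the gripper stayed between about 8 N downward and 3 N upward in the readings I took. The small upward pull came late in the swing; I eased it off, and saw no lifting or tilting in the pictures.

**Other two pans:** the saucepan and skillet read the same as at the start, to within the 4 mm the measurement allows.

**Readings that failed or disagreed:**
- Mid-swing, one scene-camera reading put the blue pan about 9 mm off its starting spot. The next top view put it about 3 mm off.
- In one scene picture after release, the network missed the blue pan and also labelled the saucepan as the skillet. The final top view found each pan correctly.

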